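# Rock a sharpening stone out of its block

### The arm

A 6-joint arm with a two-finger parallel gripper is mounted at the origin on the work surface. World frame = base frame: x ahead of the robot, y to its left, z up, the work surface at z = 0. Lengths are in m, angles in rad, forces in N, time in s.
With the tool pointing down it reaches from about 0.25 to 0.725 m from the base axis. Payload 4 kg.
Tool frame: the origin (TCP) lies midway between the tips of the shut fingers; the grasp point (between the pads) lies 19 mm behind it; z points along the fingers, y is the direction in which the jaws open and shut (so a half turn about z gives the same grasp; the last joint's range is limited). The gripper opens to 85 mm and grips with 20 to 120 N. Pads are 22 mm wide; open, the fingers measure 114 mm over their backs; the gripper's body (76 mm by 85 mm) begins 54 mm behind the grasp point. The pads swing forward as they close: fully open they stand 13 mm farther back than shut.
Start: joints at [1.155, 0.241, 0.005, 1.335, 0, 1.571], TCP at [0.202, 0.457, 0.231] pointing down, gripper open.
Joint ranges: [-2.72, 2.72], [-1.05, 1.87], [-1.09, 1.28], [-1.99, 2.15], [-1.42, 1.44], [-3.14, 3.14]. Speed limits (rad/s): [2.79, 2.79, 3.14, 3.14, 3.14, 3.14].

### API

Orientations are given as a unit quaternion [x, y, z, w].
In Python, from workcell import bot, eyes, job gives the robot as it stands.
- The arm moves only by the shell command python3 -m crank 'ROWS'. ROWS is a JSON object of lists of equal length, an entry for each row: "dr": the turn, a rotation vector about the tool's x, y, z in rad, a list of three; "travel": the shift along the tool's x, y, z in m, a list of three; "hand": the finger opening in m, from 0 to 0.0854. In form: {"dr": [[wx, wy, wz], ...], "travel": [[x, y, z], ...], "hand": [hand, ...]}. A call has 1 to 10 rows; each row is the pose to reach, as a shift and turn from the pose commanded when the call began, along the tool's axes at that moment; what a row does not reach only later rows make up. A row lasts 1/8 s, in which the tool goes at most 62.5 mm and 10.7 degrees, less where a joint would pass 70% of its speed; a pose out of reach is approached as far as the arm can. A call with a gripper value outside its range is refused whole. The fingers move at their own pace and stop on an object; the grip force is fixed at half the most. Time passes only in rows, so rows that repeat a pose let the fingers close. It gives the time, the measured TCP pose, the force and the opening at its end, in the units of the state.
- bot.get_obs(): the state, without advancing time (a new reading comes with each control period).
- eyes.camera(name): name is "scene" or "top" or "wrist"; returns a dict with "color" (384x512x3 uint8, red, green, blue), "K" (3x3 intrinsics, pixels), "R" (3x3) and "t" (3): a world point X has camera coordinates R X + t; the wrist camera has in their place "T_tool_cam" (4x4, takes a point from camera to tool coordinates, whose origin is the TCP and whose axes are the flange's). Camera axes: x right, y down, z forward; pixel columns grow to the right and rows downward; lengths in m; the calibration is good to about 2 mm. A picture is of the moment at which its call begins: read the wrist's pose just before it. There is no depth.
- job.job_done(): hands the job in, once; it reports no verdict.
The state is a dict: "clock": time; "joint_pos": joint angles; "joint_vel": joint speeds; "tau": joint torques, N m; "eef_pos": TCP position; "tool_rot": TCP orientation; "ft_force": force on the tool from outside, world axes, zero at the start; "ft_torque": the same for the moment, N m; "grip_width": finger opening in m.
Only numpy, scipy, OpenCV 4.12 (cv2) and the standard library are available. Lean on these libraries where they do the work, as an engineer would, in place of code of your own. Each camera call takes 0.05 s, during which the arm holds its last target.

### The job

The chisel wants honing: fetch the white stone. It lies flush in its pocket, so press down its end at the thumb cut-out until the other end rocks up and it stays tipped, then take it by the raised end and lay it flat, same face up, in the middle of the rubber mat, lengthways along it. Set it down rather than dropping it, and leave the other two stones in their pockets and everything else where it is.

Things in the scene. Friction and masses are not known exactly. Their poses are not given: they have to be found in the camera images.
- block: Fixed wooden block, 182 long (its x) x 207 wide (y) x 64 mm high, z up. Origin: centre of its underside. Three pockets along x, from x = -79 to +79 mm, centred at y = -65, 0, +65 mm, each 53 mm wide, walls 12 mm; each holds one stone, which is where varies. Each end wall at -x has a thumb cut-out 31 mm wide, 18 mm deep.
- block_ridge (a point): Point on the block at x = y = 0, 36 mm above its underside: the floor of the middle pocket, alike in all three. For x > 0 the floor is flat at this height; from this ridge it falls at 20 degrees towards the -x end, so that a stone can rock on the ridge.
- white_stone: The stone to fetch: white plain bar 150 long (its x) x 50 wide (y) x 28 mm high (z), about 0.34 kg. Origin: centre of its underside. Starts flat in a pocket, top flush with the block's top, x the same way as the block's x, its middle 2.5 mm to the +x side of the ridge; 1.5 mm free at each side and at the +x end, 6 mm at the -x end.
- white_press (a point): Point on the white stone's top, 60 mm from its middle towards -x (thumb cut-out end): press here, straight down. Under 3 N rocks it; after about 12 mm of travel it goes on by itself, and it stops about 20 mm down. It then stays tipped at 20 degrees when let go.
- white_raise (a point): Point on the white stone's top, 60 mm from its middle towards +x. When tipped, this point stands about 20 mm above the block's top and the stone's end about 25 mm; its 50 mm wide sides can then be gripped from above.
- grey_stone: Dark grey stone of the same size and fit as the white one, in another pocket; to be left alone, it rocks just as easily.
- brown_stone: Red-brown stone of the same size and fit as the white one, in another pocket; to be left alone, it rocks just as easily.
- mat: Fixed black rubber non-slip mat with a grey border line, 220 mm long (its x) x 120 wide (its y) x 4 thick, flat on the table. Origin: centre of its underside.
- chisel: Bystander: bench chisel lying on the table, dark wooden handle and steel blade, 240 mm long (its x, handle to -x), 29 mm high.
- oil_bottle: Bystander: amber bottle with black cap, 44 mm across, 115 mm high, standing behind (at larger x than) the block and the mat. Origin: centre of its underside.
- jar_red: Bystander: red jar with white cap, 54 mm across, 58 mm high. Origin: centre of its underside.
- jar_blue: Bystander: blue jar with white cap, 54 mm across, 58 mm high. Origin: centre of its underside.
- brush: Bystander: brush lying flat, 170 mm long, at larger x than the mat.
There are look-alikes about, which are no part of the job. Leave any orange or yellow look-alike of the white_stone alone.

How it is judged:
On the way:
1. the white stone, still in its pocket, has been rocked so that its far end stands up (tipped by more than 14 degrees for 0.3 s) (angle between white_stone's own z axis and vertical above 0.245 rad and distance between white_stone and block below 0.085 m and z of white_stone in the frame of block between 0.02 and 0.046 m), for 0.3 s.
At the end, for the whole second after the job is handed in: White stone released, at rest, flat on the mat (3 deg), same face up, its middle within 30 mm along and 20 mm across of the mat's middle, along the mat within 11 deg; other stones flat in their pockets (moved under 15 mm); chisel, bottle, jars, brush moved under 40 mm (x of white_stone in the frame of mat between -0.03 and 0.03 m and y of white_stone in the frame of mat between -0.02 and 0.02 m and z of white_stone in the frame of mat between 0.001 and 0.008 m and angle between the x axis of white_stone and the x axis of mat, either way round below 0.2 rad and angle between white_stone's own z axis and vertical below 0.05 rad and linear speed of white_stone below 0.02 m/s and angle between each of grey_stone, brown_stone's own z axis and vertical below 0.1 rad and distance of each of grey_stone, brown_stone from where it was at the start of the episode below 0.015 m and distance of each of chisel, oil_bottle, jar_red, jar_blue, brush from where it was at the start of the episode below 0.04 m); the robot touches nothing.
It fails at once if the grey or the brown stone is tipped (over 9 degrees) or moved by more than 15 mm (angle between any of grey_stone, brown_stone's own z axis and vertical above 0.15 rad or distance of any of grey_stone, brown_stone from where it was at the start of the episode above 0.015 m).
It fails at once if the chisel, bottle, a jar or the brush is shoved by more than 40 mm (distance of any of chisel, oil_bottle, jar_red, jar_blue, brush from where it was at the start of the episode above 0.04 m).
It fails at once if the white stone is dropped: it moves faster than 0.8 m/s while the fingers do not touch it (linear speed of white_stone above 0.8 m/s and contact force between the fingers and white_stone below 0.05 N).
It also fails if it takes over 51 s, if anything falls off the work surface, if the arm or the gripper's body presses on something with over 40 N, if the wrist force passes 120 N, or if a joint passes its speed limit or range.

## Working session

There is one attempt and no reset: what is moved stays moved. The work goes in short steps, Python scripts to look and compute and a shell command to move; the robot and the scene stay as the last step left them, time stands still between calls to the robot, and variables do not carry over. Pictures are saved under pics/ and viewed, and the job is handed in when it is done.

```bash
mkdir -p pics; ls
cat > h.py <<'E'
import numpy as np, cv2
from workcell import bot, eyes, job
def ray(c,u,v):
    d=np.array([(u-c["K"][0,2])/c["K"][0,0],(v-c["K"][1,2])/c["K"][1,1],1.0])
    R=np.array(c["R"]);t=np.array(c["t"]);return -R.T@t, R.T@d
def onz(c,u,v,z):
    o,d=ray(c,u,v);s=(z-o[2])/d[2];return o+s*d
def proj(c,X):
    p=np.array(c["R"])@np.array(X)+np.array(c["t"]);q=np.array(c["K"])@p;return q[:2]/q[2]
def snap(n,f):
    c=eyes.camera(n);c={k:np.array(v) for k,v in c.items()}
    cv2.imwrite("pics/"+f,c["color"][:,:,::-1]);np.savez("pics/"+f[:-4],**c);return c
E
python3 - <<'E'
from h import *
print(bot.get_obs())
snap("top","top0.png");snap("scene","scene0.png")
E
```

```text
pics
{'clock': 0.0, 'joint_pos': array([ 1.15500450e+00,  2.41400680e-01,  3.69915690e-03,  1.33518410e+00,
       -1.14069170e-05,  1.57078582e+00]), 'joint_vel': array([-0.00020264, -0.0001963 ,  0.00023625, -0.00079919,  0.00016895,
        0.00024146]), 'tau': array([-4.59149742e-04, -3.72319114e+01,  2.52408010e+01,  1.69328449e-02,
       -6.91414721e-05,  7.57820686e-06]), 'eef_pos': array([0.20170262, 0.45681322, 0.23040953]), 'tool_rot': array([ 2.06396321e-01,  9.78467918e-01, -1.02333004e-03, -2.10041715e-04]), 'ft_force': array([-0.55656053, -0.24903955,  0.93678724]), 'ft_torque': array([-0.0051987 , -0.01976991, -0.04289795]), 'grip_width': 0.08514877511012811}
```

View pics/top0.png

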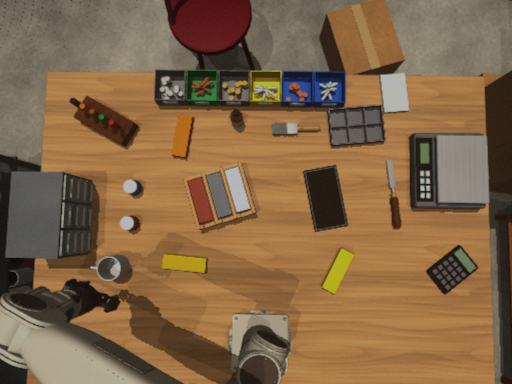

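View pics/scene0.png

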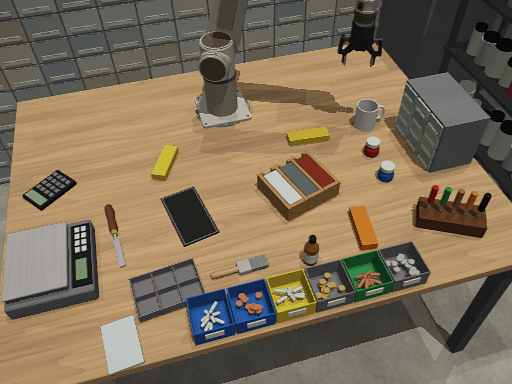

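The top view shows the block around (220,196), with the white stone in its right-hand pocket at (237,189). The mat is at (325,198). Next I'll measure both.

Run:
```python
from h import *
for f in ["top0","scene0"]:
    c=dict(np.load(f"pics/{f}.npz"));im=c["color"];hsv=cv2.cvtColor(im,cv2.COLOR_RGB2HSV)
    H,S,V=[hsv[:,:,i].astype(int) for i in range(3)]
    o,_=ray(c,0,0);print(f,"cam",o.round(3))
    g=im.astype(int)
    roi={"top0":dict(w=(150,170,225,255),m=(295,155,235,355),b=(155,180,235,262)),"scene0":dict(w=(165,255,210,305),m=(180,155,250,225),b=(150,250,220,345))}[f]
    def comp(mask,r,z,n,k=0):
        y0,x0,y1,x1=r if n!="m" or f=="scene0" else (155,295,240,355)
        m=np.zeros(mask.shape,np.uint8);m[y0:y1,x0:x1]=mask[y0:y1,x0:x1]*255
        if k: m=cv2.morphologyEx(m,cv2.MORPH_CLOSE,np.ones((k,k)))
        cs,_=cv2.findContours(m,cv2.RETR_EXTERNAL,cv2.CHAIN_APPROX_NONE)
        q=max(cs,key=cv2.contourArea)[:,0,:]
        P=np.array([onz(c,u,v,z)[:2] for u,v in q],np.float32)*1000
        r=cv2.minAreaRect(P);print(n,cv2.contourArea(q),[np.round(a,1) for a in r],cv2.boxPoints(r).round(0).tolist())
    comp((S<50)&(V>140),roi["w"],0.064,"w")
    comp((V<60),roi["m"],0.004,"m",3)
    for n,z in (("w",0.064),):pass
    big=cv2.resize(im[150:245,150:365] if f=="top0" else im[140:260,140:360],None,fx=3.6,fy=3.6,interpolation=cv2.INTER_CUBIC)
    cv2.imwrite(f"pics/{f}_z.png",big[:,:,::-1])
```

```text
top0 cam [ 0.389 -0.     1.394]
w 568.5 [array([521.2,  84.9]), array([148.4,  48.8]), np.float64(17.6)] [[443.0, 86.0], [458.0, 39.0], [599.0, 84.0], [584.0, 131.0]]
m 1731.0 [array([ 500.3, -222.2]), array([214.9, 116.3]), np.float64(11.3)] [[384.0, -186.0], [406.0, -300.0], [617.0, -258.0], [594.0, -144.0]]
scene0 cam [ 1.507 -0.246  1.206]
w 487.0 [array([522. ,  84.2]), array([147.8,  49.3]), np.float64(18.8)] [[444.0, 84.0], [460.0, 37.0], [600.0, 85.0], [584.0, 131.0]]
m 1794.5 [array([ 503.2, -223.9]), array([216.5, 117. ]), np.float64(11.3)] [[386.0, -188.0], [409.0, -303.0], [621.0, -260.0], [598.0, -145.0]]
```

```bash
ls pics
```

```text
scene0.npz
scene0.png
scene0_z.png
top0.npz
top0.png
top0_z.png
```

View pics/top0_z.png

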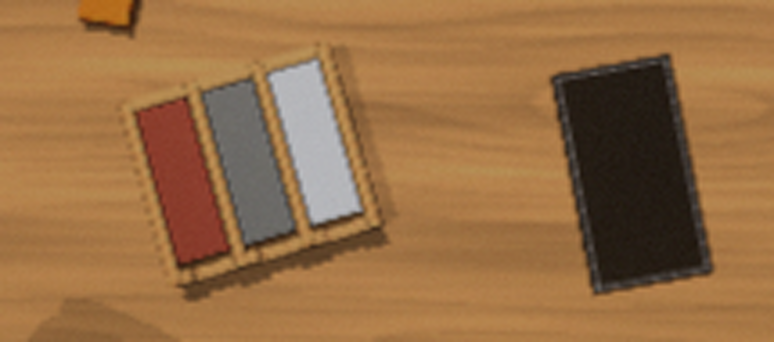

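View pics/scene0_z.png

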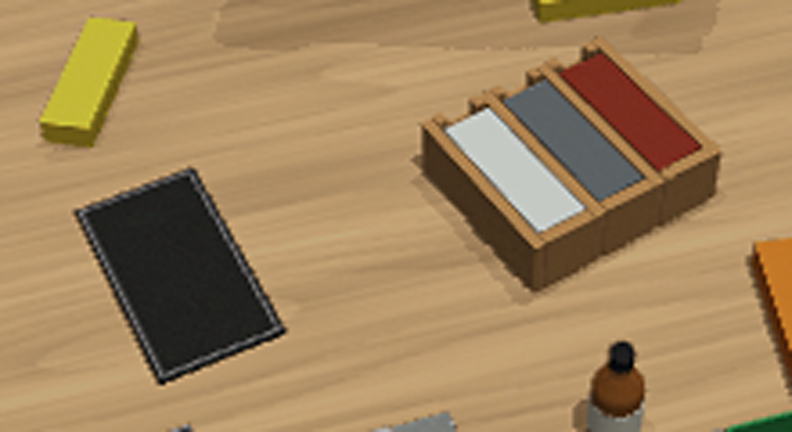

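```bash
cat >> h.py <<'E'
from scipy.spatial.transform import Rotation as Ro
def plan(target_p, Rt):
    "shift (mm) and rotvec in current tool axes from measured pose to target"
    o=bot.get_obs();R0=Ro.from_quat(o["tool_rot"])
    tr=R0.inv().apply(np.array(target_p)-o["eef_pos"]);dr=(R0.inv()*Rt).as_rotvec()
    print("pos",o["eef_pos"].round(4),"travel",tr.round(4),"dr",dr.round(4),np.degrees(np.linalg.norm(dr)).round(1),"q",o["joint_pos"].round(2))
def tool(yaw_deg,tilt_deg=0):
    "tool down; tool y along world yaw_deg; tilt: body leans towards robot along tool-plane"
    a=np.radians(yaw_deg);y=np.array([np.cos(a),np.sin(a),0]);z=np.array([0,0,-1.]);x=np.cross(y,z)
    R=Ro.from_matrix(np.c_[x,y,z]);return Ro.from_rotvec(y*np.radians(tilt_deg))*R
E
python3 - <<'E'
from h import *
C={}
for f in ["top0","scene0"]:
    c=dict(np.load(f"pics/{f}.npz"));hsv=cv2.cvtColor(c["color"],cv2.COLOR_RGB2HSV)
    H,S,V=[hsv[:,:,i].astype(int) for i in range(3)]
    poly=np.array([proj(c,[x/1000,y/1000,.064]) for x,y in [(420,80),(478,250),(640,200),(590,30)]]).astype(np.int32)
    R=np.zeros(H.shape,np.uint8);cv2.fillPoly(R,[poly],1)
    for n,m in dict(w=(S<50)&(V>140),g=(S<70)&(V<140)&(V>70),b=((H<6)|(H>172))&(S>130)).items():
        cs,_=cv2.findContours((m&(R>0)).astype(np.uint8)*255,cv2.RETR_EXTERNAL,cv2.CHAIN_APPROX_NONE)
        q=max(cs,key=cv2.contourArea)[:,0,:]
        P=np.array([onz(c,u,v,.064)[:2] for u,v in q],np.float32)*1000
        r=cv2.minAreaRect(P);print(f,n,[np.round(a,1) for a in r]);C[f,n]=np.array(r[0])
    d=C[f,"b"]-C[f,"w"];print("yaw",np.degrees(np.arctan2(-d[0],d[1])),np.linalg.norm(d))
c=dict(np.load("pics/top0.npz"));print("bottle cap",onz(c,237,112,.115))
print((np.array([.5216,.0845])-.06*np.array([np.cos(np.radians(18)),np.sin(np.radians(18))])))
plan([.4645,.066,.12],tool(108));plan([.4645,.066,.12],tool(-72))
E
```

```text
top0 w [array([521.3,  84.9]), array([148.1,  48.8]), np.float64(17.6)]
top0 g [array([501.8, 147.9]), array([149. ,  50.3]), np.float64(17.5)]
top0 b [array([499.8, 214.8]), array([107.9,  46.7]), np.float64(17.5)]
yaw 9.39524720600829 131.58494327964303
scene0 w [array([522.1,  84.3]), array([147.5,  49.3]), np.float64(18.8)]
scene0 g [array([501.8, 146. ]), array([147.4,  47.8]), np.float64(17.5)]
scene0 b [array([498.6, 214.3]), array([110.8,  46.6]), np.float64(17.1)]
yaw 10.228033438918334 132.15934560947085
bottle cap [0.77322393 0.08781255 0.115     ]
[0.46453661 0.06595898]
pos [0.2017 0.4569 0.2305] travel [-0.3983 -0.2512  0.111 ] dr [-1.8e-03 -7.0e-04 -7.3e-01] 41.8 q [1.15 0.24 0.   1.34 0.   1.57]
pos [0.2017 0.4569 0.2305] travel [-0.3983 -0.2512  0.111 ] dr [-9.0000e-04  2.3000e-03  2.4116e+00] 138.2 q [1.15 0.24 0.   1.34 0.   1.57]
```

```bash
python3 -m crank '{"dr":[[0,0,-0.37],[0,0,-0.74],[0,0,-0.74],[0,0,-0.74],[0,0,-0.74],[0,0,-0.74],[0,0,-0.74],[0,0,-0.74],[0,0,-0.74],[0,0,-0.74]],"travel":[[-0.05,-0.03,0.01],[-0.1,-0.06,0.02],[-0.15,-0.09,0.03],[-0.2,-0.125,0.04],[-0.25,-0.155,0.05],[-0.3,-0.19,0.06],[-0.35,-0.22,0.07],[-0.398,-0.251,0.08],[-0.398,-0.251,0.08],[-0.398,-0.251,0.08]],"hand":[0,0,0,0,0,0,0,0,0,0]}'
python3 - <<'E'
from h import *
plan([.4645,.066,.09],tool(107.5));print(bot.get_obs()["ft_force"],bot.get_obs()["grip_width"])
c=snap("wrist","w1.png");print(c["T_tool_cam"],c["K"]);snap("top","top1.png");snap("scene","scene1.png")
E
```

```text
clock: 1.35
eef_pos: [0.4642, 0.0666, 0.1507]
tool_rot: [-0.161, 0.987, 0.0, -0.001]
ft_force: [-1.1, 0.6, 0.6]
grip_width: 0.0002
pos [0.4642 0.0666 0.1507] travel [-0.0002 -0.0007  0.0607] dr [ 0.0008 -0.0017  0.017 ] 1.0 q [ 0.14  0.23 -0.22  1.12  0.   -0.18]
[-1.07286985  0.59566756  0.59580754] 0.0001550265622494259
[[ 3.51177977e-04 -9.46857480e-01 -3.21653212e-01  8.27801349e-02]
 [ 9.99999613e-01  5.92006324e-04 -6.50911502e-04 -1.07617010e-03]
 [ 8.06741160e-04 -3.21652858e-01  9.46857322e-01 -1.43697509e-01]
 [ 0.00000000e+00  0.00000000e+00  0.00000000e+00  1.00000000e+00]] [[326.7230042    0.         249.49743063]
 [  0.         326.7230042  193.02205467]
 [  0.           0.           1.        ]]
```

View pics/w1.png

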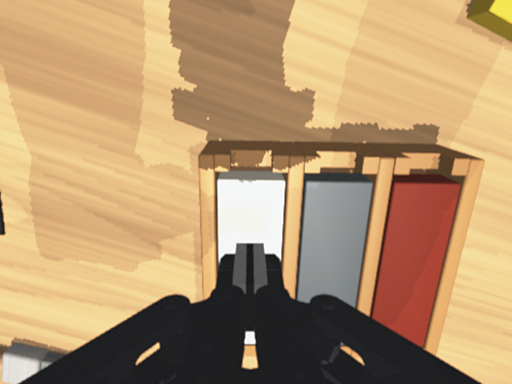

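View pics/scene1.png

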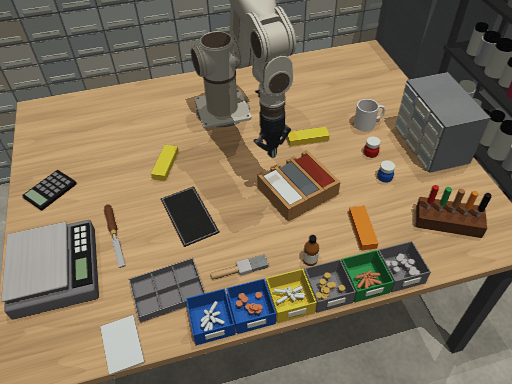

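The wrist view shows the white stone's near end at columns 217–285, around row 180, with the shut fingertips at (250,245) roughly over its centreline. I'll check the lateral offset by casting rays.

```bash
cat >> h.py <<'E'
def wonz(c,o,u,v,z):
    T=c["T_tool_cam"];K=c["K"];R0=Ro.from_quat(o["tool_rot"]).as_matrix()
    d=R0@T[:3,:3]@np.array([(u-K[0,2])/K[0,0],(v-K[1,2])/K[1,1],1.]);p=R0@T[:3,3]+o["eef_pos"]
    return p+(z-p[2])/d[2]*d
E
python3 - <<'E'
from h import *
c=dict(np.load("pics/w1.npz"));o=bot.get_obs();im=c["color"]
W=(im.min(2)>170)
ctr=np.array([521.7,84.6]);a=np.radians(17.5);ex=np.array([np.cos(a),np.sin(a)]);ey=np.array([-ex[1],ex[0]])
for v in (188,200,215,230,240):
    xs=[u for u in range(205,295) if W[v,u]]
    for u in (min(xs)-.5,max(xs)+.5):
        p=wonz(c,o,u,v,.064)[:2]*1000-ctr;print(v,u,(p@ex).round(1),(p@ey).round(1))
col=[(v,im[v,250].tolist()) for v in range(160,190,2)];print(col)
for v in (171,180):p=wonz(c,o,250,v,.064)[:2]*1000-ctr;print(v,(p@ex).round(1))
E
```

```text
188 217.5 -67.6 -23.4
188 284.5 -68.7 26.4
200 217.5 -58.1 -23.5
200 283.5 -59.2 26.2
215 217.5 -45.9 -23.6
215 282.5 -47.0 26.1
230 217.5 -33.3 -23.7
230 281.5 -34.4 26.0
240 217.5 -24.7 -23.8
240 281.5 -25.8 26.4
[(160, [158, 116, 76]), (162, [158, 116, 76]), (164, [156, 115, 75]), (166, [135, 102, 70]), (168, [110, 84, 58]), (170, [113, 92, 75]), (172, [122, 119, 109]), (174, [124, 121, 111]), (176, [126, 123, 113]), (178, [126, 122, 113]), (180, [167, 161, 146]), (182, [218, 216, 210]), (184, [245, 246, 247]), (186, [245, 246, 246]), (188, [245, 246, 246])]
171 -81.2
180 -74.3
```

```bash
python3 -m crank '{"dr":[[0,0,0.017],[0,0,0.017],[0,0,0.017],[0,0,0.017],[0,0,0.017],[0,0,0.017],[0,0,0.017],[0,0,0.017]],"travel":[[0,0,0.04],[0,0,0.07],[0,0,0.082],[0,0,0.087],[0,0,0.091],[0,0,0.094],[0,0,0.097],[0,0,0.1]],"hand":[0,0,0,0,0,0,0,0]}'; python3 -m crank '{"dr":[[0,0,0],[0,0,0],[0,0,0],[0,0,0],[0,0,0]],"travel":[[0,0,0.002],[0,0,0.004],[0,0,0.0055],[0,0,0.0055],[0,0,0.0055]],"hand":[0,0,0,0,0]}'
python3 - <<'E'
from h import *
snap("scene","scene2.png");c=snap("wrist","w2.png")
E
```

```text
clock: 2.5
eef_pos: [0.4649, 0.067, 0.0514]
tool_rot: [-0.153, 0.988, 0.0, 0.0]
ft_force: [-0.8, -0.1, -0.4]
grip_width: 0.0001
clock: 3.12
eef_pos: [0.4648, 0.067, 0.0476]
tool_rot: [-0.153, 0.988, -0.0, 0.001]
ft_force: [-5.1, -1.0, 14.9]
grip_width: -0.0005
```

View pics/scene2.png

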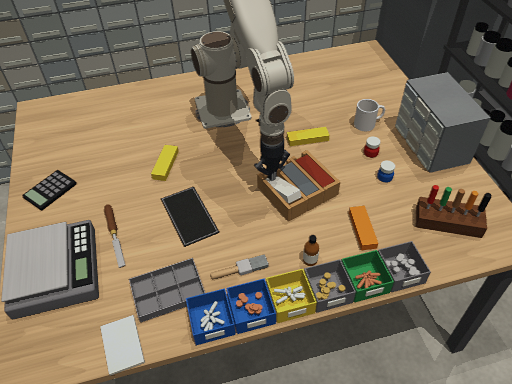

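View pics/w2.png

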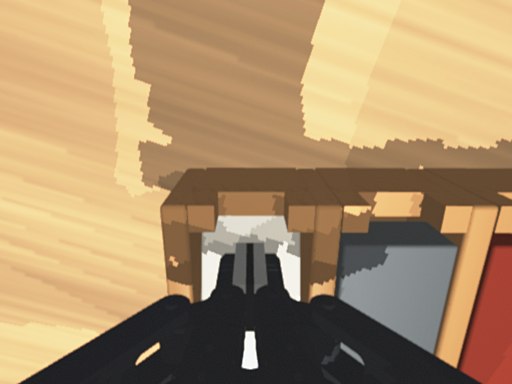

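The stone's near end has gone down beside the fingers and bottomed out: 15 N, TCP at z 0.0476. I'll back straight up and check that it stays tipped.

```bash
python3 -m crank '{"dr":[[0,0,0],[0,0,0],[0,0,0],[0,0,0]],"travel":[[0,0,-0.01],[0,0,-0.05],[0,0,-0.11],[0,0,-0.11]],"hand":[0,0,0,0]}'
python3 - <<'E'
from h import *
c=snap("scene","scene3.png");snap("wrist","w3.png");t=snap("top","top3.png")
big=cv2.resize(c["color"][140:230,240:360],None,fx=5,fy=5,interpolation=cv2.INTER_CUBIC)
cv2.imwrite("pics/s3z.png",big[:,:,::-1])
E
```

```text
clock: 3.72
eef_pos: [0.4686, 0.0676, 0.1608]
tool_rot: [-0.153, 0.988, -0.0, 0.005]
ft_force: [-0.0, -0.6, -0.8]
grip_width: -0.0
```

View pics/s3z.png

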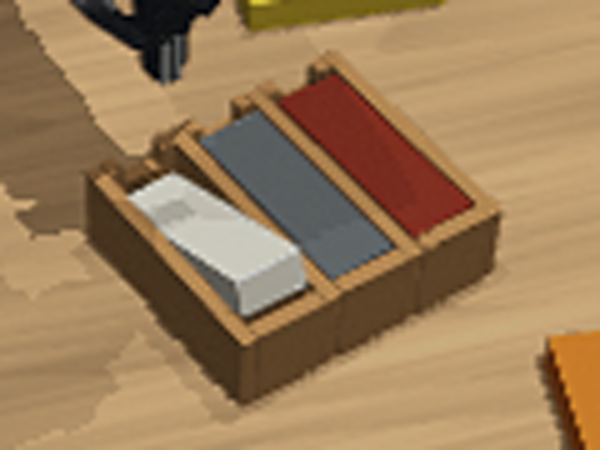

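View pics/w3.png

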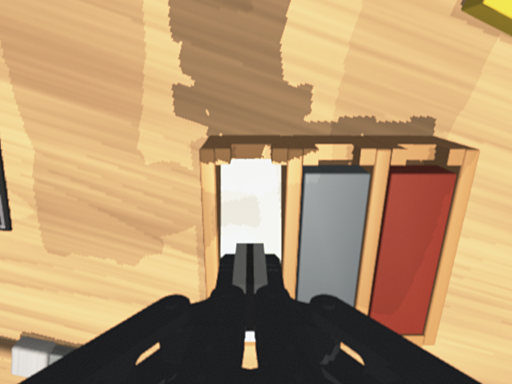

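The stone stands tipped and stays there, with the other two flat. I'll measure where the raised end is, in case it slid, then plan the grasp.

Run:
```python
from h import *
ctr=np.array([521.7,85.0]);a=np.radians(17.5);ex=np.array([np.cos(a),np.sin(a)]);ey=np.array([-ex[1],ex[0]])
c=dict(np.load("pics/scene3.npz"))
for u,v in ((300,191),(287.6,196.6)):
    p=onz(c,u-.4,v-.4,.0888)[:2]*1000-ctr;print((p@ex).round(1),(p@ey).round(1))
# vertical (tilt) sign check
print(tool(107.5,20).as_matrix().round(2)[:,2])
# grasp point on stone surface: s from middle, top; d depth of grasp pt below top
th=np.radians(20);rid=ctr-2.5*ex
for tilt in (20,-20):
  print(tilt,tool(107.5,tilt).as_matrix().round(2).tolist())
```

```text
63.1 21.2
60.3 -24.2
[-0.33 -0.1  -0.94]
20 [[-0.9, -0.3, -0.33], [-0.28, 0.95, -0.1], [0.34, 0.0, -0.94]]
-20 [[-0.9, -0.3, 0.33], [-0.28, 0.95, 0.1], [-0.34, -0.0, -0.94]]
```

View pics/top3.png

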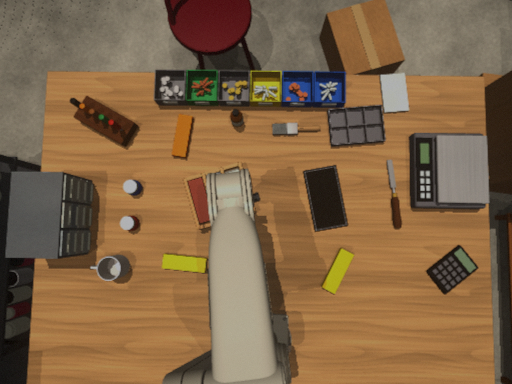

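Run:
```python
from h import *
plan([.5475,.0932,.1427],tool(107.5,-20))
```

```text
pos [0.4643 0.067  0.1554] travel [-0.0873 -0.0002  0.0126] dr [ 0.0004 -0.3497  0.0018] 20.0 q [ 0.14  0.23 -0.21  1.13 -0.   -0.16]
```

```bash
python3 -m crank '{"dr":[[0,-0.1,0],[0,-0.2,0],[0,-0.3,0],[0,-0.35,0],[0,-0.35,0],[0,-0.35,0]],"travel":[[-0.02,0,0],[-0.045,0,0.003],[-0.07,0,0.008],[-0.087,0,0.0125],[-0.087,0,0.0125],[-0.087,0,0.0125]],"hand":[0.063,0.063,0.063,0.063,0.063,0.063]}'
python3 - <<'E'
from h import *
plan([.5739,.1015,.0675],tool(107.5,-20));snap("wrist","w4.png");snap("scene","scene4.png")
E
```

```text
clock: 4.62
eef_pos: [0.5466, 0.0931, 0.1423]
tool_rot: [-0.151, 0.973, 0.027, 0.171]
ft_force: [0.1, 0.0, 0.3]
grip_width: 0.063
pos [0.5466 0.0931 0.1423] travel [-0.0014 -0.0003  0.08  ] dr [ 0.0009 -0.0022  0.0015] 0.2 q [ 0.14  0.17 -0.4   0.66  0.06 -0.16]
```

View pics/w4.png

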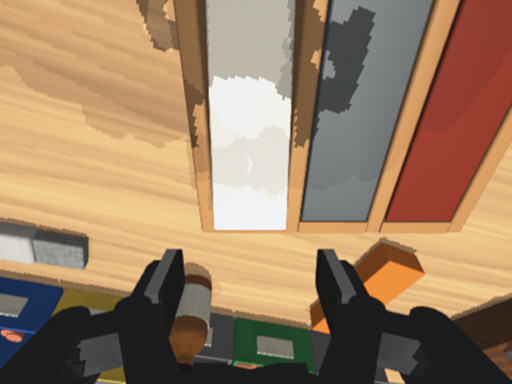

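The fingertips are at columns 182 and 317, centred on 249.5. The stone's raised end spans 213–289, centred on 251, so they're aligned to under 1 mm and I can descend.

```bash
python3 -m crank '{"dr":[[0,0,0],[0,0,0],[0,0,0],[0,0,0],[0,0,0],[0,0,0]],"travel":[[-0.001,0,0.03],[-0.001,0,0.055],[-0.001,0,0.068],[-0.001,0,0.075],[-0.001,0,0.08],[-0.001,0,0.08]],"hand":[0.063,0.063,0.063,0.063,0.063,0.063]}'
python3 - <<'E'
from h import *
snap("wrist","w5.png");c=snap("scene","scene5.png")
big=cv2.resize(c["color"][120:230,230:360],None,fx=5,fy=5,interpolation=cv2.INTER_CUBIC)
cv2.imwrite("pics/s5z.png",big[:,:,::-1])
E
```

```text
clock: 5.48
eef_pos: [0.5748, 0.1019, 0.0688]
tool_rot: [-0.151, 0.973, 0.027, 0.172]
ft_force: [-0.5, 0.3, -0.0]
grip_width: 0.063
```

View pics/w5.png

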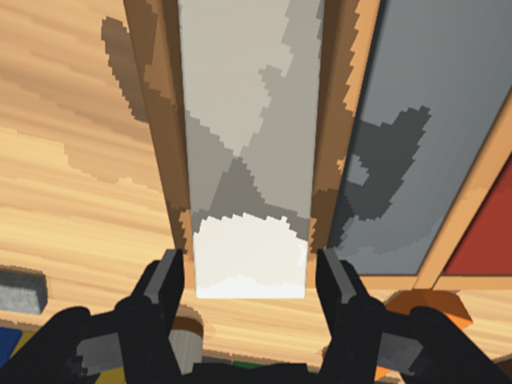

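View pics/s5z.png

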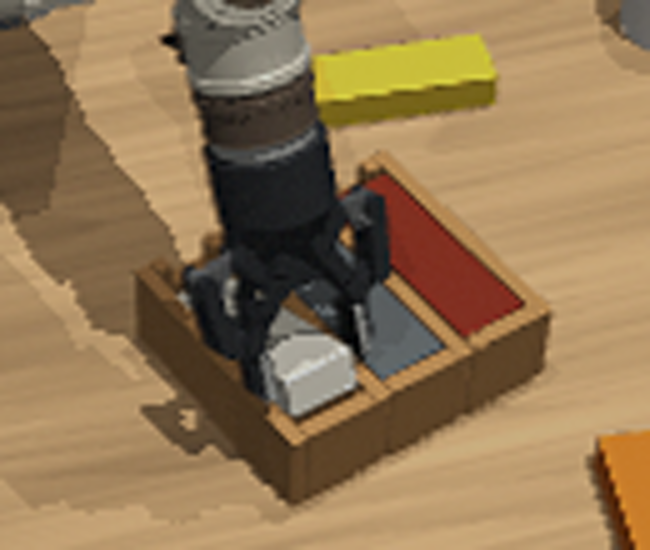

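The fingers straddle the raised end without contact. I'll close, letting the hand settle, then lift.

```bash
python3 -m crank '{"dr":[[0,0,0],[0,0,0],[0,0,0],[0,0,0],[0,0,0],[0,0,0]],"travel":[[0,0,0.0005],[0,0,0.0005],[0,0,0.0005],[0,0,0.0005],[0,0,0.0005],[0,0,0.0005]],"hand":[0.055,0.04,0.03,0.03,0.03,0.03]}'
python3 - <<'E'
from h import *
plan([.5748,.1019,.18],tool(107.5,-20))
E
```

```text
clock: 6.32
eef_pos: [0.5751, 0.1021, 0.0684]
tool_rot: [-0.151, 0.973, 0.027, 0.172]
ft_force: [-0.7, 0.4, 3.2]
grip_width: 0.0484
pos [0.5751 0.1021 0.0684] travel [-3.800e-02 -1.000e-04 -1.049e-01] dr [0.0006 0.0018 0.0018] 0.1 q [ 0.15  0.32 -0.43  0.48  0.05 -0.15]
```

```bash
python3 -m crank '{"dr":[[0,0,0],[0,0,0],[0,0,0],[0,0,0],[0,0,0],[0,0,0]],"travel":[[-0.0017,0,-0.0047],[-0.0051,0,-0.0141],[-0.0103,0,-0.0282],[-0.0188,0,-0.0517],[-0.0274,0,-0.0752],[-0.0274,0,-0.0752]],"hand":[0.03,0.03,0.03,0.03,0.03,0.03]}'
python3 - <<'E'
from h import *
snap("wrist","w6.png");c=snap("scene","scene6.png")
big=cv2.resize(c["color"][100:230,220:360],None,fx=4.5,fy=4.5,interpolation=cv2.INTER_CUBIC)
cv2.imwrite("pics/s6z.png",big[:,:,::-1])
E
```

```text
clock: 7.08
eef_pos: [0.5763, 0.1021, 0.1505]
tool_rot: [-0.151, 0.973, 0.027, 0.174]
ft_force: [1.4, 1.1, -3.9]
grip_width: 0.0488
```

View pics/w6.png

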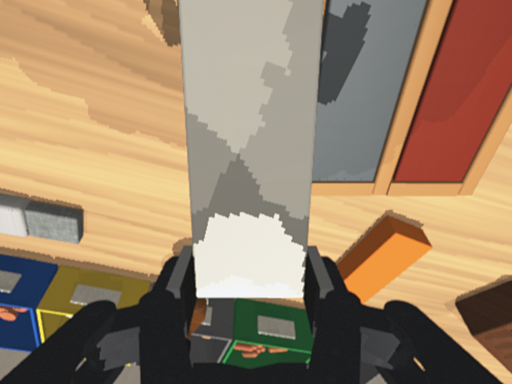

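View pics/s6z.png

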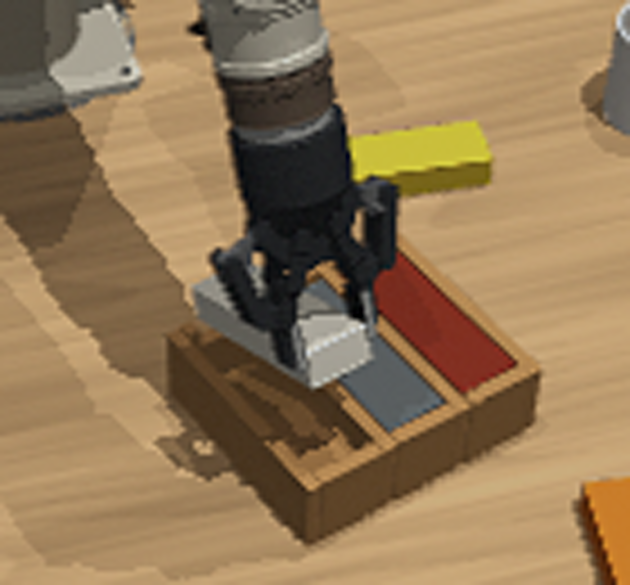

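The stone is out of the pocket and held firmly, its end still at row 297, so it hasn't slipped. The grey and brown stones are still flat. Next I'll plan the transfer to a hover above the mat.

Run:
```python
from h import *
plan([.5641,-.2106,.1],tool(101.3,0))
```

```text
pos [0.574  0.1018 0.1473] travel [ 0.1138 -0.2948  0.009 ] dr [0.0193 0.3483 0.1088] 20.9 q [ 0.15  0.22 -0.32  0.69  0.05 -0.15]
```

```bash
python3 -m crank '{"dr":[[0.001,0.017,0.005],[0.003,0.052,0.016],[0.006,0.104,0.033],[0.009,0.157,0.049],[0.012,0.209,0.065],[0.014,0.261,0.082],[0.017,0.313,0.1],[0.019,0.348,0.109],[0.019,0.348,0.109],[0.019,0.348,0.109]],"travel":[[0.006,-0.015,0],[0.017,-0.044,0.001],[0.034,-0.088,0.003],[0.051,-0.133,0.004],[0.068,-0.177,0.005],[0.085,-0.221,0.007],[0.102,-0.265,0.008],[0.11,-0.285,0.009],[0.114,-0.295,0.009],[0.114,-0.295,0.009]],"hand":[0.03,0.03,0.03,0.03,0.03,0.03,0.03,0.03,0.03,0.03]}'
python3 - <<'E'
from h import *
plan([.5641,-.2106,.0149],tool(101.3,0))
snap("wrist","w7.png");c=snap("scene","scene7.png")
big=cv2.resize(c["color"][100:270,140:330],None,fx=3.5,fy=3.5,interpolation=cv2.INTER_CUBIC)
cv2.imwrite("pics/s7z.png",big[:,:,::-1])
E
```

```text
clock: 8.43
eef_pos: [0.564, -0.2112, 0.0994]
tool_rot: [-0.098, 0.995, 0.001, 0.0]
ft_force: [-0.2, 0.3, -2.9]
grip_width: 0.0484
pos [ 0.564  -0.2112  0.0994] travel [-0.0002  0.0004  0.0845] dr [ 0.0017  0.0005 -0.0014] 0.1 q [-0.36  0.52  0.07  1.12  0.   -0.56]
```

View pics/w7.png

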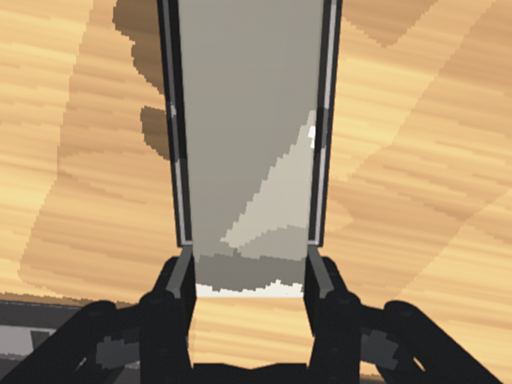

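View pics/s7z.png

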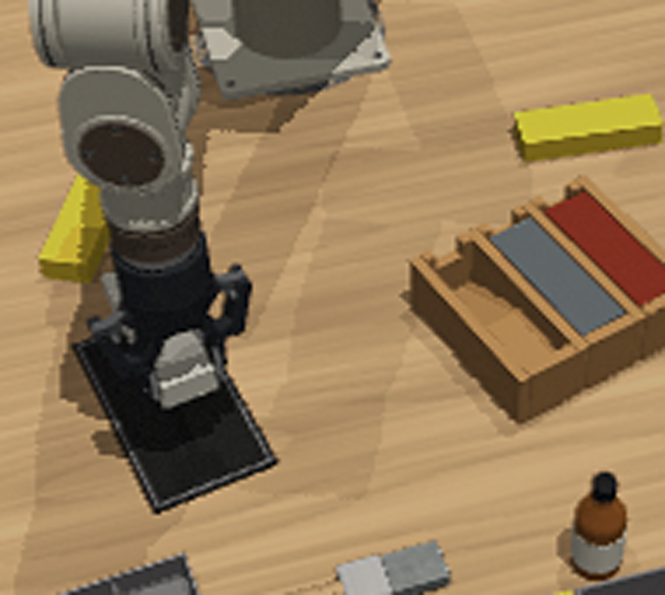

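The stone is parallel to the mat's border lines and centred between them. I'll lower to about 4 mm above contact, then feel for the mat.

```bash
python3 -m crank '{"dr":[[0,0,0],[0,0,0],[0,0,0],[0,0,0],[0,0,0],[0,0,0],[0,0,0]],"travel":[[0,0,0.02],[0,0,0.045],[0,0,0.065],[0,0,0.075],[0,0,0.08],[0,0,0.08],[0,0,0.08]],"hand":[0.03,0.03,0.03,0.03,0.03,0.03,0.03]}'; python3 -m crank '{"dr":[[0,0,0],[0,0,0],[0,0,0]],"travel":[[0,0,0.001],[0,0,0.002],[0,0,0.002]],"hand":[0.03,0.03,0.03]}';  python3 -m crank '{"dr":[[0,0,0],[0,0,0],[0,0,0]],"travel":[[0,0,0.001],[0,0,0.002],[0,0,0.002]],"hand":[0.03,0.03,0.03]}'
```

```text
clock: 9.4
eef_pos: [0.5656, -0.2108, 0.0215]
tool_rot: [-0.098, 0.995, -0.0, 0.002]
ft_force: [1.3, -0.3, -3.5]
grip_width: 0.0486
clock: 9.78
eef_pos: [0.5649, -0.2107, 0.0185]
tool_rot: [-0.098, 0.995, 0.0, 0.001]
ft_force: [-0.2, 0.5, -2.4]
grip_width: 0.0485
clock: 10.15
eef_pos: [0.5648, -0.2106, 0.0163]
tool_rot: [-0.098, 0.995, 0.0, 0.001]
ft_force: [-0.5, 0.4, -3.3]
grip_width: 0.0483
```

```bash
for i in 1; do python3 -m crank '{"dr":[[0,0,0],[0,0,0]],"travel":[[0,0,0.001],[0,0,0.001]],"hand":[0.03,0.03]}'; python3 -m crank '{"dr":[[0,0,0],[0,0,0]],"travel":[[0,0,0.001],[0,0,0.001]],"hand":[0.03,0.03]}'; done
```

```text
clock: 10.4
eef_pos: [0.565, -0.2107, 0.0156]
tool_rot: [-0.098, 0.995, 0.0, 0.001]
ft_force: [0.1, -0.2, -3.5]
grip_width: 0.0487
clock: 10.65
eef_pos: [0.5651, -0.2107, 0.015]
tool_rot: [-0.098, 0.995, 0.0, 0.001]
ft_force: [-1.5, 0.4, 1.1]
grip_width: 0.0483
```

```bash
python3 -m crank '{"dr":[[0,0,0],[0,0,0],[0,0,0]],"travel":[[0,0,0.001],[0,0,0.001],[0,0,0.001]],"hand":[0.03,0.03,0.03]}'
python3 - <<'E'
from h import *
c=snap("scene","scene8.png");snap("wrist","w8.png")
big=cv2.resize(c["color"][140:250,150:270],None,fx=5,fy=5,interpolation=cv2.INTER_CUBIC)
cv2.imwrite("pics/s8z.png",big[:,:,::-1])
E
```

```text
clock: 11.02
eef_pos: [0.5651, -0.2106, 0.0149]
tool_rot: [-0.098, 0.995, 0.0, 0.001]
ft_force: [-2.6, 1.3, 6.2]
grip_width: 0.0485
```

View pics/s8z.png

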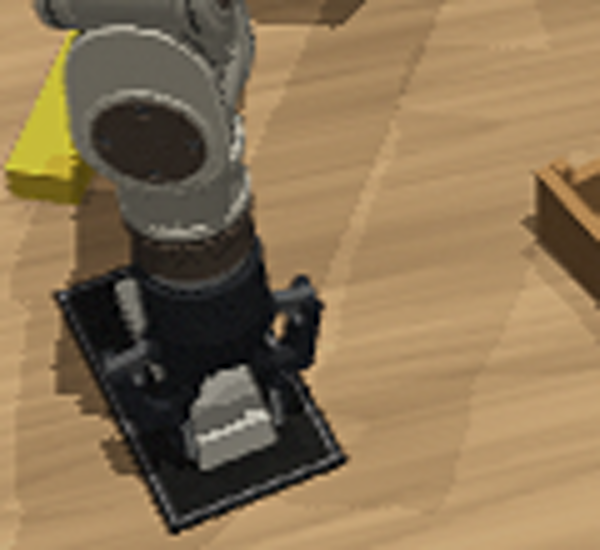

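The stone is down on the mat: about 6 N up, and z stopped at 14.9 mm as predicted. I'll release and back up.

```bash
python3 -m crank '{"dr":[[0,0,0],[0,0,0],[0,0,0],[0,0,0]],"travel":[[0,0,-0.0005],[0,0,-0.001],[0,0,-0.001],[0,0,-0.001]],"hand":[0.052,0.06,0.07,0.07]}'; python3 -m crank '{"dr":[[0,0,0],[0,0,0],[0,0,0],[0,0,0],[0,0,0]],"travel":[[0,0,-0.01],[0,0,-0.04],[0,0,-0.09],[0,0,-0.15],[0,0,-0.15]],"hand":[0.07,0.07,0.07,0.07,0.07]}'
python3 - <<'E'
from h import *
plan([.40,.15,.25],tool(101.3,0))
snap("wrist","w9.png")
E
```

```text
clock: 11.62
eef_pos: [0.5649, -0.2106, 0.0143]
tool_rot: [-0.098, 0.995, 0.0, 0.001]
ft_force: [1.1, 1.0, -0.7]
grip_width: 0.0702
clock: 12.25
eef_pos: [0.5686, -0.2122, 0.1719]
tool_rot: [-0.098, 0.995, -0.003, 0.007]
ft_force: [-0.2, 0.7, -0.4]
grip_width: 0.07
pos [ 0.5686 -0.2122  0.1719] travel [ 0.0933  0.3876 -0.082 ] dr [-0.0068  0.0131 -0.    ] 0.8 q [-0.36  0.47  0.18  1.27  0.   -0.55]
```

View pics/w9.png

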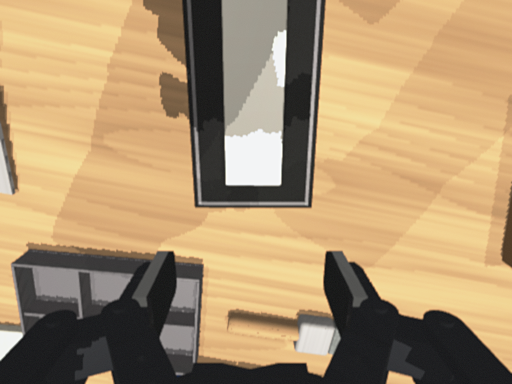

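```bash
python3 -m crank '{"dr":[[0,0,0],[0,0,0],[0,0,0],[0,0,0],[0,0,0],[0,0,0],[0,0,0],[0,0,0],[0,0,0]],"travel":[[0.01,0.04,-0.05],[0.02,0.09,-0.08],[0.04,0.145,-0.08],[0.06,0.2,-0.08],[0.075,0.255,-0.08],[0.09,0.31,-0.08],[0.1,0.36,-0.08],[0.1,0.39,-0.08],[0.1,0.39,-0.08]],"hand":[0.07,0.07,0.07,0.07,0.07,0.07,0.07,0.07,0.07]}'
python3 - <<'E'
from h import *
for f in ["top","scene"]:
    c=snap(f,f+"10.png");hsv=cv2.cvtColor(c["color"],cv2.COLOR_RGB2HSV)
    H,S,V=[hsv[:,:,i].astype(int) for i in range(3)]
    poly=np.array([proj(c,[x/1000,y/1000,.02]) for x,y in [(390,-195),(408,-290),(610,-255),(592,-155)]]).astype(np.int32)
    R=np.zeros(H.shape,np.uint8);cv2.fillPoly(R,[poly],1)
    cs,_=cv2.findContours(((S<60)&(V>110)&(R>0)).astype(np.uint8)*255,cv2.RETR_EXTERNAL,cv2.CHAIN_APPROX_NONE)
    q=max(cs,key=cv2.contourArea)[:,0,:]
    P=np.array([onz(c,u,v,.032)[:2] for u,v in q],np.float32)*1000
    r=cv2.minAreaRect(P);a=np.radians(11.3);d=np.array(r[0])-[501.8,-223]
    print(f,[np.round(x,1) for x in r],"mat frame",(d@[np.cos(a),np.sin(a)]).round(1),(d@[-np.sin(a),np.cos(a)]).round(1))
E
```

```text
clock: 13.42
eef_pos: [0.3889, 0.1533, 0.2434]
tool_rot: [-0.1, 0.995, -0.0, -0.0]
ft_force: [0.7, -0.5, -0.6]
grip_width: 0.0698
top [array([ 501.9, -222. ]), array([149.5,  51. ]), np.float64(11.3)] mat frame 0.3 1.0
scene [array([ 510.3, -222. ]), array([169.7,  54. ]), np.float64(10.2)] mat frame 8.5 -0.6
```

View pics/scene10.png

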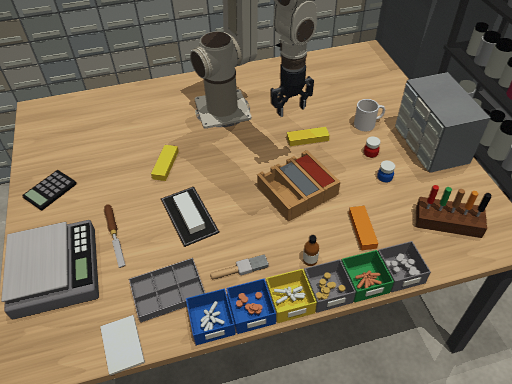

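View pics/top10.png

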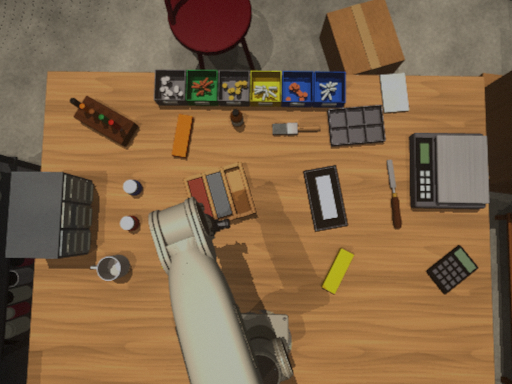

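The top view has the stone flat on the mat at (325,195), within 1 mm of its middle and parallel to it. The scene view's 8 mm lengthways offset comes from the stone's visible end face being counted in the mask (it measured 170 mm long instead of 150 mm). Everything else is where it was, and the robot is clear.

Run:
```python
from h import *
print(job.job_done())
```

```text
the job is handed in; nothing more can be done
None
```

The white stone is lying flat, same face up, in the middle of the rubber mat and lengthways along it, and I've handed the job in. I rocked it with shut fingers at the thumb cut-out until it stayed tipped. Then I took it by the raised end, set it down under light contact of about 6 N, let go and backed clear. It took about 13.5 s of the 51 s allowed.

- **Position:** the last top view puts the stone 0.3 mm along and 1.0 mm across from the mat's middle, at the mat's own angle (11.3°).
- **Disagreement:** the last scene view gave 8.5 mm along and about 1° of turn. Its mask also caught the stone's end face, making the stone measure 170 mm long instead of 150 mm, so I trusted the top view; both readings are within tolerance.
- **Everything else:** by eye in the last pictures, the grey and brown stones are flat in their pockets, and the chisel, bottle, jars and brush look unmoved. I did not measure these.

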